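# Load a sprinkle can into the gravity dispenser

## Task

Pick up the blue sprinkle can from its wooden rest and feed it into the open top end of the grey sloping can dispenser, so that it rolls down and comes to rest behind the blue can already waiting there, with its white lid on the same side as that can's lid. Set it into the chute rather than dropping it from a height, and leave the red and green cans where they lie.

Things in the scene. Friction and masses are not known exactly. Their poses are not given: they have to be found in the camera images.
- can_blue: The can to load: rigid blue cylinder, 50 mm diameter, 75 mm long, 0.1 to 0.2 kg, narrow yellow band; white lid at one end, dark steel bottom at the other. Lies level, axis 36 mm above the table, on a wooden rest (60 mm along the can, 42 mm wide, at most 16 mm high) that keeps it from rolling; its long sides are free. Origin at the can's centre; x axis runs along it towards the lid.
- can_blue_lid (a point): Centre of the outer face of the blue can's white lid, on the can's axis 37.5 mm from its centre.
- dispenser: Fixed grey chute, 99 mm wide inside, side walls 24 mm above its floor, smooth, sloping 14 degrees down along its -x to a 30 mm high stop at x = -218 mm. Origin on the table below the loading place; x uphill, y across, z up. Floor 85 mm above the table over the origin; open end at x = +29. Three thin steel guard hoops cross it from x = -90 to -180, tops 68 mm above the floor. A blue can waits at the stop, white lid on the +y side.
- chute_load (a point): Loading place: where a can's centre is when it lies across the chute on its floor, 111 mm straight above the dispenser's origin. Let go here (up to 15 mm higher; within 10 mm in y, 20 mm in x, 10 degrees) a can rolls down by itself in about 1 s; an open finger on its downhill side only holds it back until the gripper is raised.
- chute_queue (a point): Where the loaded can's centre ends, lying across the chute under the steel hoops against the waiting can: x = -151 mm in the dispenser's frame, 73 mm above the table.
- can_red: A lying red can that must be left where it is; same size and white lid as the blue one, on its own wooden rest. Origin at its centre, x axis towards its lid.
- can_green: A lying green can that must be left where it is; same size and white lid as the blue one, on its own wooden rest. Origin at its centre, x axis towards its lid.
Not all that is in view belongs to the job. Leave any turquoise look-alike of the can_blue alone.

How it is judged:
By the outcome, as a careful person would: the job done as asked, in the order asked, and still so for the second after the job is handed in, with the robot touching nothing.
It also fails if it takes over 40 s, if anything falls off the work surface, if the arm or the gripper's body presses on something with over 40 N, if the wrist force passes 120 N, or if a joint passes its speed limit or range.

## Robot

A 6-joint arm with a two-finger parallel gripper is mounted at the origin on the work surface. World frame = base frame: x ahead of the robot, y to its left, z up, the work surface at z = 0. Lengths are in m, angles in rad, forces in N, time in s.
With the tool pointing down it reaches from about 0.35 to 0.925 m from the base axis. Payload 6.4 kg.
Tool frame: the origin (TCP) lies at the very end of the fingers, on their centre line; the grasp point (between the pads) lies 19 mm behind it (env.grasp_offset is the distance from the TCP to the grasp point, in m); z points along the fingers, x is the direction in which the jaws open and shut, and the axes are right-handed (so a half turn about z gives the same grasp; the last joint's range is limited). The gripper opens to 94 mm and grips with 3 to 60 N. Pads are 16 mm wide; open, the fingers measure 119 mm over their backs; the gripper's body (75 mm by 177 mm) begins 78 mm behind the grasp point.
Start: joints at [-1.501, 0.245, 1.558, -0, 1.339, -0.174], TCP at [0.157, -0.631, 0.176] pointing down, gripper open.
Joint ranges: [-3.13, 3.13], [-1.02, 2.26], [0.13, 2.54], [-0.95, 4.09], [0.21, 2.88], [-2.74, 2.74]. Speed limits (rad/s): [2.57, 2.57, 3.14, 3.14, 3.14, 3.14].

## Interface

Orientations are given as a unit quaternion [w, x, y, z].
In Python, from plant import monitor, optics, env gives the robot as it stands. The module is installed in compiled form; this text tells all that it offers.
- The arm moves only by the tool step_arm, never from a script. Its argument "steps" is a list of rows, each a list of 3 entries, a list of its own where there are three numbers: the closure, from -1 (fully open) to 1 (shut), then the shift along the tool's x, y, z in m, then the turn about the tool's z in degrees. In form: [[fingers, [x, y, z], roll], ...]. A call has 1 to 20 rows; each row shifts and turns the commanded pose from where the row before left it, along the tool's axes as they then stand; what a row does not reach is not made up. A row lasts 1/12 s, in which the tool goes at most 41.7 mm and 7.16 degrees, less where a joint would pass 70% of its speed; a pose out of reach is approached as far as the arm can. A call with a gripper value outside its range is refused whole. The fingers move at their own pace and stop on an object; "force" is the grip in N (left out, the last holds). Time passes only in rows, so rows that do not move let the fingers close. It gives the time, the measured TCP pose, the force and the opening at its end, in the units of the state.
- monitor.observe(): the state, without advancing time (a new reading comes with each control period).
- optics.read_camera(name): name is "scene" or "side" or "wrist"; returns a dict with "pixels" (384x512x3 uint8, red, green, blue), "depth" (384x512 float32, m along the optical axis (not along the pixel's ray), 0 where there is no reading), "mtx" (3x3 intrinsics, pixels), "k1" (the pictures are not rectified: a ray, as slopes to the right and down, at radius r is drawn at 1 + k1 r^2 times it, then the intrinsics apply), "position" and "attitude" of the camera in the world. Camera axes: x right, y up, looking along -z (the intrinsics and any distortion apply to the point x, -y, -z); pixel columns grow to the right and rows downward; lengths in m; the calibration is good to about 2 mm. A picture is of the moment at which its call begins.
- env.hand_in(): hands the job in, once; it reports no verdict.
The state is a dict: "clock": time; "qpos": joint angles; "dq": joint speeds; "effort": joint torques, N m; "eef_pos": TCP position; "tcp_rot": TCP orientation; "contact_force": force on the tool from outside, world axes, zero at the start; "wrist_torque": the same for the moment, N m; "grip_width": opening from 0.0 (shut) to 1.0 (fully open).
Only numpy, scipy, OpenCV 4.12 (cv2) and the standard library are available. Lean on these libraries where they do the work, as an engineer would, in place of code of your own. Each camera call takes 0.05 s, during which the arm holds its last target.

## Working session

There is one attempt and no reset: what is moved stays moved. The work goes in short steps, Python scripts to look and compute and a tool call to move; the robot and the scene stay as the last step left them, time stands still between calls to the robot, and variables do not carry over. Pictures are saved under pics/ and viewed, and the job is handed in when it is done.

Besides the shell and the picture viewer there is one more tool, called after "Request:" as name(argument=value, ...), one argument or row to a line, values as JSON. step_arm: Moves the arm, as the interface text tells. Its arguments: {"type":"object","properties":{"steps":{"type":"array"},"force":{"type":"number"}},"required":["steps"]}

```bash
mkdir -p pics
cat > h.py <<'E'
import numpy as np, cv2
from scipy.spatial.transform import Rotation as R
from plant import monitor, optics, env
def cam(n):
    c=optics.read_camera(n); return c
def rot(c):
    a=np.array(c["attitude"],float)
    return a if a.shape==(3,3) else R.from_quat(a[[1,2,3,0]]).as_matrix()
def rays(c,uv):
    uv=np.atleast_2d(np.array(uv,float)); K=np.array(c["mtx"]); 
    d=(uv-[K[0,2],K[1,2]])/[K[0,0],K[1,1]]
    s=d.copy()
    for _ in range(20): s=d/(1+c["k1"]*(s**2).sum(1,keepdims=True))
    return s
def pts(c,uv,dep):
    s=rays(c,uv); dep=np.asarray(dep)[:,None]
    p=np.c_[s[:,0],-s[:,1],-np.ones(len(s))]*dep
    return p@rot(c).T+np.array(c["position"])
def cloud(c,mask):
    m=mask&(c["depth"]>0); v,u=np.nonzero(m)
    return pts(c,np.c_[u,v],c["depth"][v,u])
def onplane(c,uv,z):
    s=rays(c,uv); d=np.c_[s[:,0],-s[:,1],-np.ones(len(s))]@rot(c).T; o=np.array(c["position"])
    return o+d*((z-o[2])/d[:,2])[:,None]
def save(c,n): cv2.imwrite("pics/"+n,c["pixels"][...,::-1])
E
python3 - <<'E'
from h import *
for n in ("scene","side","wrist"):
    c=cam(n); save(c,n+"0.png"); print(n,c["position"],c["attitude"],c["mtx"],c["k1"])
print(monitor.observe(), env.grasp_offset)
E
```

```text
scene [ 0.90538423 -0.60103441  1.03970923] [0.91088678 0.29414235 0.09150533 0.27457663] [[481.94844269   0.         244.94788115]
 [  0.         481.94844269 204.21784256]
 [  0.           0.           1.        ]] -0.10628521309246874
side [0.00609022 0.5453487  0.95752404] [-0.31067321 -0.12305824  0.32556033  0.88450512] [[486.77422262   0.         253.94717222]
 [  0.         486.77422262 193.31339218]
 [  0.           0.           1.        ]] -0.05665346514310169
wrist [ 0.22703647 -0.61279221  0.38392274] [ 0.78175689 -0.09840935  0.0775768  -0.610863  ] [[274.72599516   0.         254.82907213]
 [  0.         274.72599516 191.92119828]
 [  0.           0.           1.        ]] -0.06168524143983642
{'clock': 0.15, 'qpos': array([-1.50108257e+00,  2.45641216e-01,  1.55870884e+00,  6.91995426e-06,
        1.33872010e+00, -1.74106294e-01]), 'dq': array([-0.00172203, -0.00304193, -0.00229022,  0.00014541, -0.00099056,
       -0.00148643]), 'effort': array([ 8.11063455e-04, -4.16263926e+01, -3.14982498e+01,  6.85126637e-02,
        3.16299323e-02, -9.23056677e-05]), 'eef_pos': array([ 0.15688592, -0.6302678 ,  0.17522001]), 'tcp_rot': array([-5.51173075e-04,  7.87848088e-01, -6.15869178e-01, -4.91910862e-04]), 'contact_force': array([ 0.27239124,  0.31926467, -0.42281374]), 'wrist_torque': array([0.0038476 , 0.01334509, 0.03760571]), 'grip_width': 0.999847749227407} 0.0188
```

View pics/scene0.png

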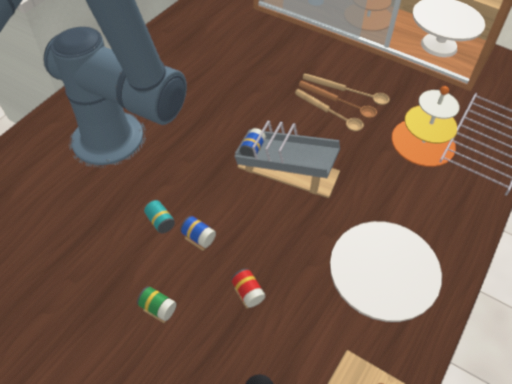

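View pics/side0.png

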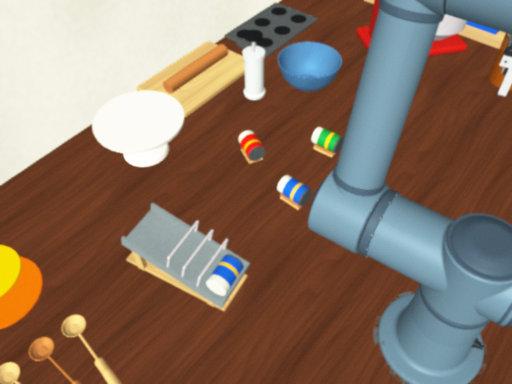

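View pics/wrist0.png

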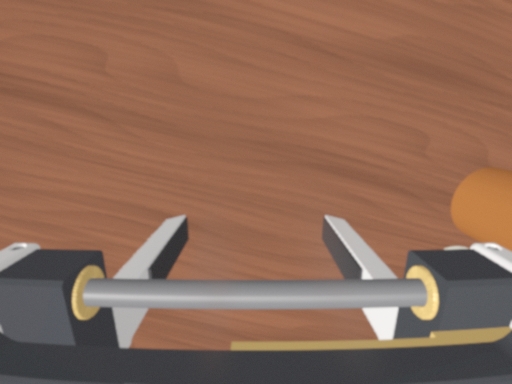

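Scene candidates: the blue can (198,232) on its rest with its lid at (207,240), the turquoise look-alike (158,216), and the waiting blue can in the chute (252,142). Red is at (249,288) and green at (157,304). I choose (198,232), seen from the side camera at (292,189). Next I'll check it in a close crop and measure it.

```bash
cat > m.py <<'E'
from h import *
c=cam("scene"); s=cam("side")
a=cv2.resize(c["pixels"][190:320,130:290],None,fx=2.4,fy=2.4,interpolation=3)
b=cv2.resize(c["pixels"][110:200,220:350],None,fx=3,fy=3,interpolation=3)
H=max(a.shape[0],b.shape[0]); im=np.zeros((H,a.shape[1]+b.shape[1],3),np.uint8); im[:a.shape[0],:a.shape[1]]=a; im[:b.shape[0],a.shape[1]:]=b
cv2.imwrite("pics/crop1.png",im[...,::-1])
def comps(c,name):
    h=cv2.cvtColor(c["pixels"],cv2.COLOR_RGB2HSV)
    for col,(lo,hi) in dict(blue=((105,130,60),(128,255,255)),turq=((80,100,40),(100,255,255)),red=((0,180,90),(5,255,255)),green=((55,120,50),(78,255,255))).items():
        m=cv2.inRange(h,lo,hi); m=cv2.morphologyEx(m,cv2.MORPH_CLOSE,np.ones((9,9)))
        n,l,st,ce=cv2.connectedComponentsWithStats(m)
        for i in range(1,n):
            if 80<st[i,4]<3000:
                p=cloud(c,l==i); print(name,col,ce[i].round(),st[i,4],"med",np.median(p,0).round(3),"min",np.percentile(p,3,axis=0).round(3),"max",np.percentile(p,97,axis=0).round(3))
comps(c,"scene"); comps(s,"side")
# white lids
for c_,n_ in((c,"scene"),(s,"side")):
    h=cv2.cvtColor(c_["pixels"],cv2.COLOR_RGB2HSV); m=cv2.inRange(h,(0,0,150),(180,50,255))
    n,l,st,ce=cv2.connectedComponentsWithStats(m)
    for i in range(1,n):
        if 40<st[i,4]<700:
            p=cloud(c_,l==i)
            if len(p): print(n_,"white",ce[i].round(),st[i,4],np.median(p,0).round(3))
# cloud-based dispenser: points above 0.05
for c_,n_ in((c,"scene"),(s,"side")):
    h=cv2.cvtColor(c_["pixels"],cv2.COLOR_RGB2HSV)
    roi=np.zeros(h.shape[:2],bool)
    if n_=="scene": roi[115:200,225:350]=1
    else: roi[195:312,115:255]=1
    m=roi&(h[...,1]<70)&(h[...,2]<190)
    p=cloud(c_,m); p=p[p[:,2]>0.03]; np.save(n_+"_disp.npy",p)
    print(n_,len(p),p.min(0).round(3),p.max(0).round(3))
E
python3 m.py
```

```text
scene blue [253. 141.] 193 med [0.417 0.162 0.083] min [0.395 0.131 0.067] max [0.442 0.187 0.111]
scene blue [193. 228.] 324 med [ 0.44  -0.142  0.056] min [ 0.416 -0.157  0.039] max [ 0.462 -0.117  0.063]
scene turq [156. 212.] 394 med [ 0.328 -0.15   0.045] min [ 0.296 -0.174  0.031] max [ 0.36  -0.121  0.051]
scene red [245. 282.] 350 med [ 0.627 -0.193  0.057] min [ 0.603 -0.215  0.045] max [ 0.65  -0.167  0.063]
scene green [151. 300.] 384 med [ 0.478 -0.346  0.057] min [ 0.455 -0.363  0.045] max [ 0.5   -0.323  0.062]
side blue [482.  27.] 149 med [ 0.444 -1.609 -0.191] min [ 0.123 -1.623 -0.204] max [ 0.526 -0.06   0.638]
side blue [321.  83.] 82 med [ 0.622 -0.515  0.059] min [ 0.609 -0.556  0.038] max [ 0.639 -0.498  0.074]
side blue [294. 190.] 340 med [ 0.437 -0.12   0.056] min [ 0.413 -0.146  0.035] max [ 0.461 -0.107  0.062]
side blue [229. 269.] 481 med [0.402 0.162 0.082] min [0.385 0.137 0.062] max [0.427 0.186 0.086]
side red [368.  27.] 378 med [ 0.665 -0.876  0.032] min [ 0.642 -0.925  0.001] max [ 0.721 -0.844  0.163]
side red [448.  46.] 546 med [ 0.421 -1.009  
[... 367 characters left out ...]
3 -0.355]
scene white [467. 111.] 77 [0.871 0.692 0.022]
scene white [259. 133.] 132 [0.426 0.195 0.085]
scene white [273. 136.] 71 [0.47  0.181 0.118]
scene white [286. 138.] 74 [0.505 0.194 0.127]
scene white [205. 235.] 142 [ 0.476 -0.14   0.054]
scene white [254. 297.] 225 [ 0.662 -0.209  0.052]
scene white [165. 307.] 176 [ 0.514 -0.341  0.055]
side white [450.  26.] 447 [ 0.426 -0.972  0.113]
side white [506.  75.] 347 [ 0.148 -0.571  0.264]
side white [316. 134.] 99 [ 0.51  -0.322  0.052]
side white [244. 134.] 58 [ 0.663 -0.198  0.055]
side white [283. 183.] 121 [ 0.474 -0.12   0.054]
scene 3519 [0.372 0.109 0.03 ] [0.646 0.264 0.133]
side 4764 [0.369 0.112 0.03 ] [0.644 0.265 0.132]
```

View pics/crop1.png

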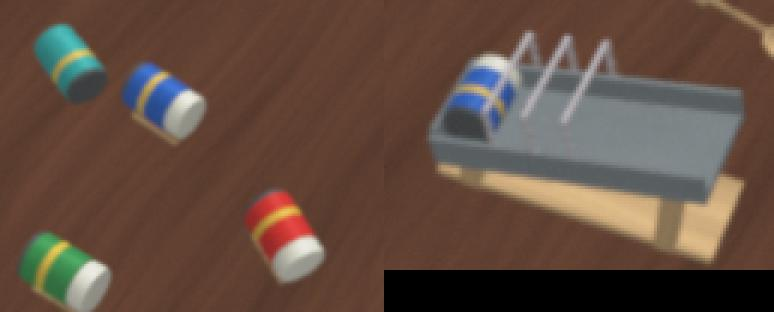

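```bash
cat > f.py <<'E'
from h import *
from scipy.optimize import least_squares
def canfit(ctr,zc=0.036):
    P=[]
    for n in("scene","side"):
        c=cam(n); p=cloud(c,np.ones((384,512),bool)); p=p[(np.hypot(p[:,0]-ctr[0],p[:,1]-ctr[1])<0.06)&(p[:,2]>0.03)&(p[:,2]<0.07)]
        print(n,len(p)); P.append(p)
        def fun(q,p=p):
            d=np.array([np.cos(q[2]),np.sin(q[2])]); r=p[:,:2]-q[:2]; t=r@d; l=r@[-d[1],d[0]]
            side=np.hypot(l,p[:,2]-zc-q[3])-0.025; end=np.abs(t)-0.0375
            return np.maximum(side,end)
        s=least_squares(fun,[ctr[0],ctr[1],0,0],loss="soft_l1",f_scale=0.002); print("can",s.x.round(4),"yawdeg",np.degrees(s.x[2]).round(1),"rms",np.sqrt((s.fun**2).mean()).round(4))
canfit((0.447,-0.133))
for n in("scene","side"):
    p=np.load(n+"_disp.npy")
    q=p[(p[:,2]>0.06)]
    # ransac floor plane
    rng=np.random.default_rng(0);best=0
    for _ in range(500):
        t=q[rng.choice(len(q),3,False)]; nn=np.cross(t[1]-t[0],t[2]-t[0]); nn/=np.linalg.norm(nn)+1e-12
        if abs(nn[2])<0.93: continue
        m=np.abs((q-t[0])@nn)<0.002
        if m.sum()>best: best=m.sum();bm=m
    f=q[bm]; A=np.c_[f[:,:2],np.ones(len(f))]; k=np.linalg.lstsq(A,f[:,2],rcond=None)[0]
    g=k[:2]; print(n,"floor",k.round(4),"slope",np.degrees(np.arctan(np.hypot(*g))).round(2),"updir deg",np.degrees(np.arctan2(g[1],g[0])).round(2),best)
    rect=cv2.minAreaRect(f[:,:2].astype(np.float32)); print(" floor rect",rect, )
    u=g/np.hypot(*g); v=np.array([-u[1],u[0]])
    print(" floor extents u",np.percentile(f[:,:2]@u,[0.5,99.5]).round(4)," v",np.percentile(f[:,:2]@v,[.5,99.5]).round(4))
    h=p[:,2]-(np.c_[p[:,:2],np.ones(len(p))]@k)
    w=p[(h>0.021)&(h<0.027)]; print(" rim v pct",np.percentile(w[:,:2]@v,[2,10,25,50,75,90,98]).round(4), "u",np.percentile(w[:,:2]@u,[1,99]).round(4),len(w))
    np.save(n+"_uv.npy",np.c_[p[:,:2]@u,p[:,:2]@v,h])
E
python3 f.py
```

```text
scene 598
can [ 0.446  -0.1326 -0.0474 -0.0018] yawdeg -2.7 rms 0.0018
side 589
can [ 0.4456 -0.133  -0.0476 -0.0008] yawdeg -2.7 rms 0.0018
scene floor [ 0.2493  0.0581 -0.0788] slope 14.36 updir deg 13.11 762
 floor rect ((0.5737082362174988, 0.19534607231616974), (0.12873269617557526, 0.11245325207710266), 9.882615089416504)
 floor extents u [0.5424 0.6688]  v [0.0038 0.1167]
 rim v pct [0.0045 0.008  0.0124 0.0218 0.1156 0.1199 0.1245] u [0.409  0.6602] 414
side floor [ 0.2399  0.025  -0.0662] slope 13.56 updir deg 5.96 1435
 floor rect ((0.5670872330665588, 0.20050197839736938), (0.137207493185997, 0.10886795073747635), 9.460442543029785)
 floor extents u [0.522  0.6525]  v [0.0848 0.195 ]
 rim v pct [0.0741 0.0785 0.085  0.1792 0.1876 0.1918 0.1954] u [0.3931 0.6456] 570
```

The crop shows the blue can on its rest, with the white lid on the lower-right side (world +x). The waiting can's lid is on the far side (+y). The floor-gradient yaw is noisy, so I'll fit the chute's yaw and end from its walls.

```bash
cat > g.py <<'E'
from h import *
P=[np.load(n+"_disp.npy") for n in("scene","side")]
for p in P+[np.vstack(P)]:
    q=p[p[:,2]>0.05]; 
    # height above nominal plane, iterate yaw by projecting walls: choose yaw maximising sharpness of v histogram of rim pts
    best=[]
    for yaw in np.radians(np.arange(4,16,0.25)):
        u=np.array([np.cos(yaw),np.sin(yaw)]); v=np.array([-u[1],u[0]])
        U=q[:,:2]@u; V=q[:,:2]@v; z=q[:,2]
        k0=np.median((z-np.tan(np.radians(14))*U)[(V>np.median(V)-.02)&(V<np.median(V)+.02)])
        h=z-np.tan(np.radians(14))*U-k0
        m=(h>0.012)&(h<0.03); 
        vm=V[m]; lo=vm[vm<np.median(V)]; hi=vm[vm>np.median(V)]
        best.append((lo.std()+hi.std(),np.degrees(yaw),np.percentile(lo,[5,95]),np.percentile(hi,[5,95]),k0,np.percentile(U[(h>-.004)],[0.3,99.7])))
    b=min(best,key=lambda x:x[0]); print(b[1],b[0].round(4),b[2].round(4),b[3].round(4),b[4].round(4),b[5].round(4))
E
python3 g.py
python3 - <<'E'
from h import *
c=cam("scene");cv2.imwrite("pics/z1.png",cv2.resize(c["pixels"][110:210,220:350],None,fx=6,fy=6,interpolation=3)[...,::-1])
s=cam("side");cv2.imwrite("pics/z2.png",cv2.resize(s["pixels"][190:315,110:260],None,fx=4.8,fy=4.8,interpolation=3)[...,::-1])
E
```

```text
8.5 0.0142 [0.0518 0.0712] [0.155  0.1665] -0.0725 [0.3994 0.6604]
9.75 0.0145 [0.0435 0.0514] [0.1472 0.155 ] -0.073 [0.4006 0.6595]
9.0 0.0149 [0.0481 0.0669] [0.1515 0.1628] -0.0727 [0.3996 0.6602]
```

View pics/z1.png

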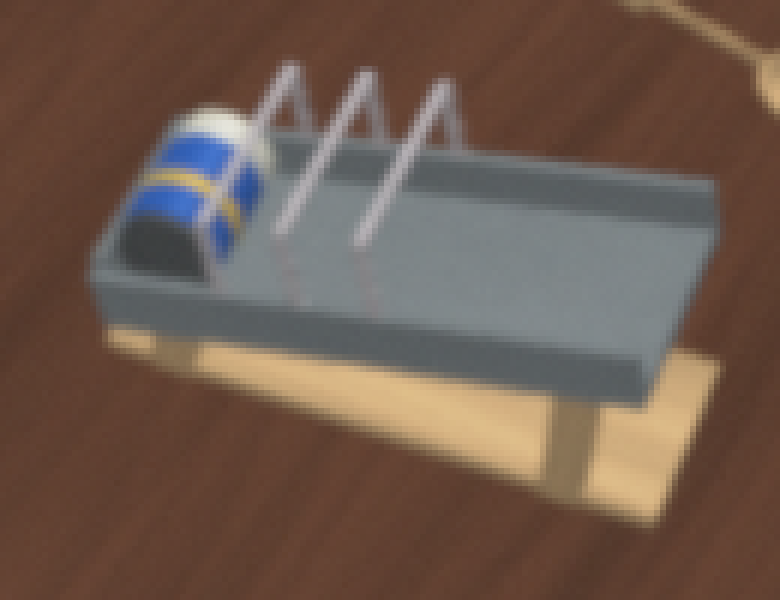

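View pics/z2.png

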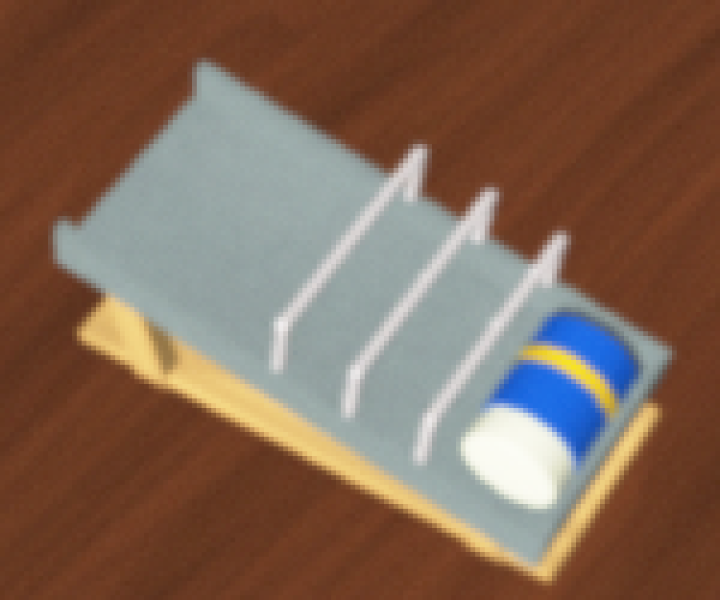

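Run:
```python
from h import *
c=cam("scene");s=cam("side")
def px(o,k,l): return [(o[0]+(a+.5)/k-.5,o[1]+(b+.5)/k-.5) for a,b in l]
A=onplane(c,px((220,110),6,[(718,180),(648,356)]),0.117)
B=onplane(s,px((110,190),4.8,[(202,62),(58,225)]),0.117)
C=onplane(c,px((220,110),6,[(92,275)]),0.056)
D=onplane(s,px((110,190),4.8,[(670,352),(542,570)]),0.056)
print("uphill scene far,near",A.round(4)); print("uphill side near,far",B.round(4)); print("down scene near",C.round(4),"side near,far",D.round(4))
an=lambda p,q:np.degrees(np.arctan2(*(p-q)[1::-1]))
print("yaw: end edges",an(A[0],A[1])-90,an(B[1],B[0])-90,"long near",an(A[1],C[0]),an(B[0],D[0]),"long far",an(B[1],D[1]))
for yaw in (9.0,9.5,10):
  y=np.radians(yaw);u=np.array([np.cos(y),np.sin(y)]);v=np.array([-u[1],u[0]])
  o=[]
  for X in(A,B):
    m=X[:,:2].mean(0); o.append((m-0.029*u).round(4))
  print(yaw,"origin",o,"u down",(C[:,:2]@u).round(4),(D[:,:2]@u).round(4),"v",(A[:,:2]@v).round(4),(B[:,:2]@v).round(4),(D[:,:2]@v).round(4))
p=np.vstack([np.load(n+"_disp.npy") for n in("scene","side")])
# floor check height in clean region
for n in("scene","side"):
  q=np.load(n+"_disp.npy"); r=(q[:,:2]-[0.603,0.206]); y=np.radians(9.5)
  U=r@[np.cos(y),np.sin(y)];V=r@[-np.sin(y),np.cos(y)]; m=(abs(V)<.025)&(U>-.07)&(U<.02)
  k=np.polyfit(U[m],q[m,2],1); print(n,k,m.sum())
```

```text
uphill scene far,near [[0.6224 0.2634 0.117 ]
 [0.6437 0.1567 0.117 ]]
uphill side near,far [[0.6359 0.1556 0.117 ]
 [0.6173 0.261  0.117 ]]
down scene near [[0.3932 0.11   0.056 ]] side near,far [[0.3878 0.113  0.056 ]
 [0.3611 0.2312 0.056 ]]
yaw: end edges 11.33092328606591 10.054428435044528 long near 10.553006363520822 9.745832860226864 long far 6.6355195249904035
9.0 origin [array([0.6044, 0.2055]), array([0.598 , 0.2038])] u down [0.4056] [0.4007 0.3929] v [0.1628 0.054 ] [0.0542 0.1613] [0.051  0.1719]
9.5 origin [array([0.6044, 0.2053]), array([0.598 , 0.2036])] u down [0.406] [0.4012 0.3944] v [0.1571 0.0483] [0.0485 0.1556] [0.0475 0.1685]
10 origin [array([0.6045, 0.205 ]), array([0.598 , 0.2033])] u down [0.4064] [0.4016 0.3958] v [0.1513 0.0425] [0.0428 0.1499] [0.044 0.165]
scene [0.26295312 0.08361476] 464
side [0.24961462 0.08348254] 806
```

Chute loading place ≈ (0.602, 0.204), yaw ≈ 10°. The can is at (0.446, −0.133), with its lid pointing along yaw −2.7°. Next: roll +16.7°, then move above the can.

Request:
step_arm(
  steps=[
    [-1,[0,0,0],5.6],
    [-1,[0,0,0],5.6],
    [-1,[0,0,0],5.5],
    [-1,[-0.014,-0.007,0],0],
    [-1,[-0.028,-0.0145,0],0],
    [-1,[-0.031,-0.0165,0],0],
    [-1,[-0.031,-0.0165,0],0],
    [-1,[-0.031,-0.0165,0],0],
    [-1,[-0.031,-0.0165,0],0],
    [-1,[-0.031,-0.0165,0],0],
    [-1,[-0.031,-0.0165,0],0],
    [-1,[-0.031,-0.0165,0],0],
    [-1,[-0.031,-0.0165,0],0],
    [-1,[-0.031,-0.0165,0],0],
    [-1,[-0.031,-0.0165,0],0],
    [-1,[-0.031,-0.0165,0],0],
    [-1,[-0.031,-0.0165,0],0],
    [-1,[-0.031,-0.0165,0],0],
    [-1,[-0.031,-0.015,0],0],
    [-1,[-0.031,-0.0145,0],0],
  ],
  force=20,
)

```text
clock: 2.22
eef_pos: [0.447, -0.1354, 0.1764]
tcp_rot: [0.0, -0.69, 0.724, -0.0]
contact_force: [0.7, -0.4, 0.1]
grip_width: 1.005
```

```bash
cat > w.py <<'E'
from h import *
import sys
o=monitor.observe(); q=o["tcp_rot"]; M=R.from_quat(q[[1,2,3,0]]).as_matrix()
print(o["clock"],o["eef_pos"].round(4),"th",np.degrees(np.arctan2(M[1,0],M[0,0])).round(2),"zaxis",M[:,2].round(3),"q",o["qpos"].round(2),"grip",round(o["grip_width"],3),"F",o["contact_force"].round(1))
if len(sys.argv)>4:
    t=np.array([float(x) for x in sys.argv[1:4]]); th=float(sys.argv[4])
    print("tool shift",(M.T@(t-o["eef_pos"])).round(4),"roll",round(np.degrees(np.arctan2(M[1,0],M[0,0]))-th,2))
if sys.argv[-1].endswith("png"): save(cam("wrist"),sys.argv[-1])
E
python3 w.py 0.446 -0.133 0.023 -92.7 w1.png
```

```text
2.2167 [ 0.447  -0.1354  0.1764] th -92.73 zaxis [ 0.001 -0.    -1.   ] q [-0.54 -0.2   2.01  0.    1.33  1.08] grip 1.005 F [ 0.7 -0.4  0.1]
tool shift [-0.0024  0.0012  0.1534] roll -0.03
```

View pics/w1.png

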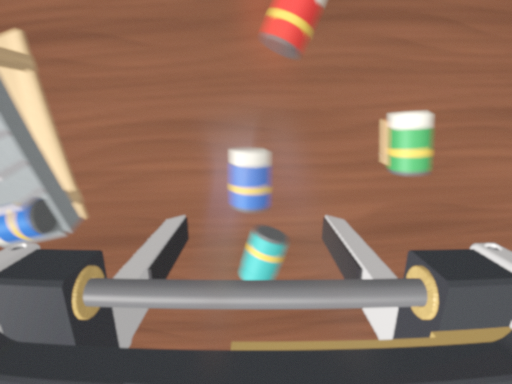

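The wrist picture shows the blue can at (250,180), upright in the image and between the fingers, with its lid at (250,157). The turquoise can at (263,253) is clear of the jaws' path. I'll cross-check the position with the wrist depth, then descend.

Run:
```python
from h import *
c=cam("wrist"); m=np.zeros((384,512),bool); m[145:215,222:278]=1
p=cloud(c,m); p=p[(p[:,2]>.04)&(p[:,2]<.07)]; print(len(p),p.min(0),p.max(0),np.percentile(p,[3,97],axis=0).round(4))
t=p[p[:,2]>p[:,2].max()-.006]; print(cv2.fitLine(t[:,:2].astype(np.float32),1,0,.01,.01).ravel(),(t.min(0)+t.max(0))/2)
```

```text
2281 [ 0.40818207 -0.15791616  0.04004611] [ 0.48500181 -0.10716826  0.06333374] [[ 0.4114 -0.1553  0.044 ]
 [ 0.4829 -0.1103  0.0618]]
[ 0.9978792  -0.06509276  0.44968736 -0.13284166] [ 0.44633399 -0.13235201  0.06033756]
```

Request:
step_arm(
  steps=[
    [-1,[-0.002,0.001,0.015],0],
    [-1,[0,0,0.025],0],
    [-1,[0,0,0.025],0],
    [-1,[0,0,0.025],0],
    [-1,[0,0,0.023],0],
    [-1,[0,0,0.018],0],
    [-1,[0,0,0.012],0],
    [-1,[0,0,0.01],0],
    [-1,[0,0,0],0],
    [-1,[0,0,0],0],
  ],
)

```text
clock: 3.15
eef_pos: [0.4453, -0.1354, 0.0231]
tcp_rot: [-0.0, -0.69, 0.724, 0.0]
contact_force: [-0.1, -0.6, 0.0]
grip_width: 1.002
```

```bash
python3 w.py 0.446 -0.133 0.023 -92.7 w2.png
```

```text
3.15 [ 0.4453 -0.1354  0.0231] th -92.77 zaxis [-0.  0. -1.] q [-0.54  0.02  2.12 -0.    1.01  1.08] grip 1.002 F [-0.1 -0.6  0. ]
tool shift [-0.0024 -0.0006  0.0001] roll -0.07
```

View pics/w2.png

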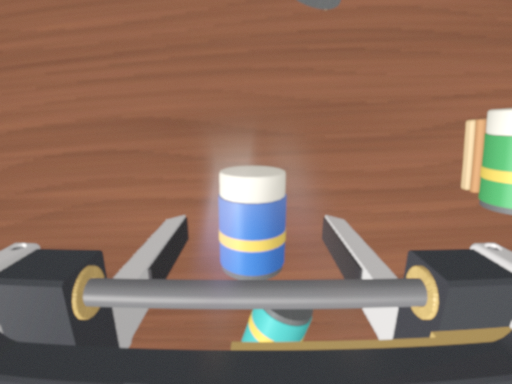

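The can at (253,220) sits between the fingertips (187 and 324), about 2 mm off centre. I'll correct that and close.

Request:
step_arm(
  steps=[
    [-1,[-0.002,0,0],0],
    [0.2,[0,0,0],0],
    [0.6,[0,0,0],0],
    [1,[0,0,0],0],
    [1,[0,0,0],0],
    [1,[0,0,0],0],
    [1,[0,0,0],0],
    [1,[0,0,0],0],
    [1,[0,0,0],0],
    [1,[0,0,0],0],
    [1,[0,0,0],0],
    [1,[0,0,0],0],
  ],
  force=20,
)

```text
clock: 4.2
eef_pos: [0.4456, -0.1332, 0.0235]
tcp_rot: [-0.0, -0.69, 0.724, -0.0]
contact_force: [-1.6, 0.4, 4.3]
grip_width: 0.364
```

```bash
python3 w.py
```

```text
4.2 [ 0.4456 -0.1332  0.0235] th -92.73 zaxis [ 0. -0. -1.] q [-0.53  0.01  2.12 -0.    1.01  1.08] grip 0.364 F [-1.6  0.4  4.3]
```

The opening reads 34 mm where 50 mm is expected, so I'll look before lifting.

Run:
```python
from h import *
a=cam("wrist")["pixels"]; s=cam("side")["pixels"][130:240,240:370]; c=cam("scene")["pixels"][170:290,130:270]
cv2.imwrite("pics/g1.png",np.hstack([cv2.resize(x,(390,340),interpolation=3) for x in (a,c)])[...,::-1])
cv2.imwrite("pics/g2.png",cv2.resize(s,None,fx=5,fy=5,interpolation=3)[...,::-1])
```

```text
(no output)
```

View pics/g1.png

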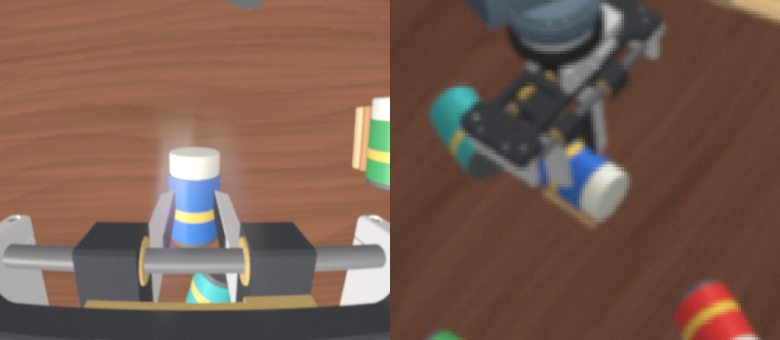

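View pics/g2.png

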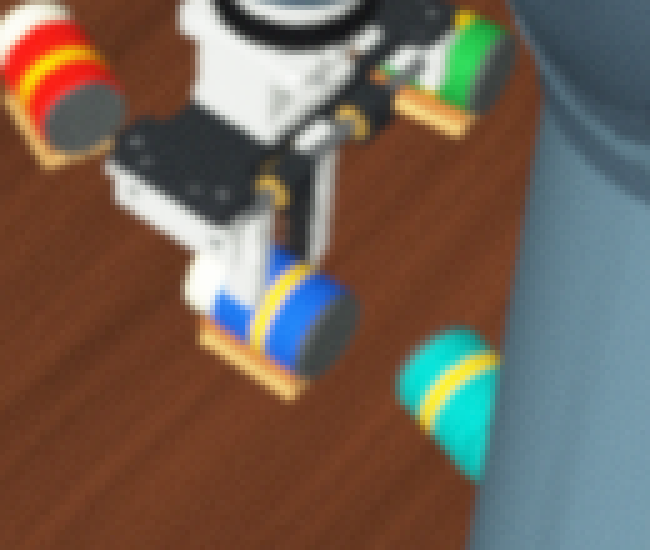

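Run:
```python
from h import *
c=cam("wrist")
cv2.imwrite("pics/g3.png",cv2.resize(c["pixels"][180:350,170:350],None,fx=3.5,fy=3.5,interpolation=3)[...,::-1])
p=cloud(c,np.ones((384,512),bool)); o=monitor.observe()
q=p[(np.hypot(p[:,0]-.446,p[:,1]+.133)<.06)&(p[:,2]>.02)&(p[:,2]<.1)]
h=cv2.cvtColor(c["pixels"],cv2.COLOR_RGB2HSV)
m=np.zeros((384,512),bool); m[195:330,215:300]=1
b=cloud(c,m&(h[...,1]>120)&(h[...,0]>100)&(h[...,0]<130)); b=b[b[:,0]>.38]
print("blue",np.percentile(b,[2,50,98],axis=0).round(4))
n=cloud(c,m&(h[...,1]<60)); n=n[(abs(n[:,0]-.446)<.02)&(n[:,2]<.08)]; 
for lo in np.arange(.02,.08,.01):
    k=n[(n[:,2]>=lo)&(n[:,2]<lo+.01)]
    if len(k): print(lo.round(2),len(k),"left",np.percentile(k[k[:,1]>-.133][:,1],[2,98]).round(4) if (k[:,1]>-.133).any() else 0,"right",np.percentile(k[k[:,1]<-.133][:,1],[2,98]).round(4) if (k[:,1]<-.133).any() else 0)
```

```text
blue [[ 0.4144 -0.1514  0.0519]
 [ 0.4411 -0.1365  0.06  ]
 [ 0.4635 -0.1146  0.0622]]
0.03 2 left 0 right [-0.158  -0.1573]
0.04 32 left [-0.1097 -0.1087] right [-0.1578 -0.153 ]
0.05 202 left [-0.1239 -0.1085] right [-0.1575 -0.1361]
0.06 307 left [-0.1321 -0.1079] right [-0.1615 -0.1338]
0.07 243 left [-0.1159 -0.1089] right [-0.1605 -0.1498]
```

View pics/g3.png

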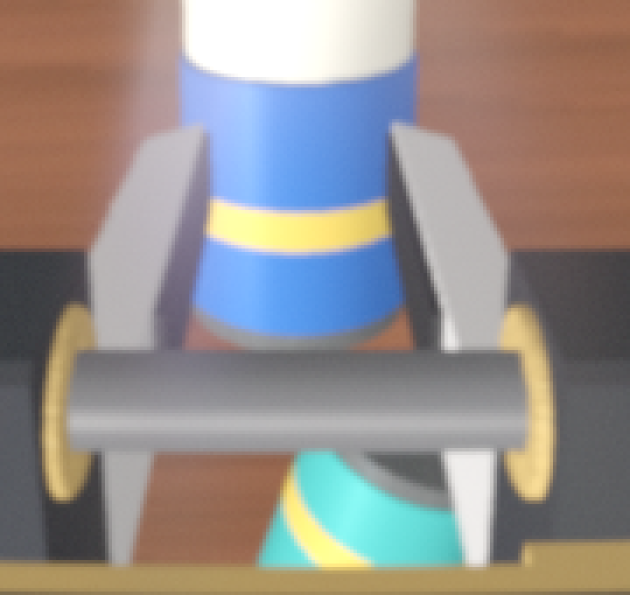

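The depth shows the pads at y −0.108 and −0.158, 50 mm apart on the can's diameter. The gauge is just nonlinear and the grip is good. Lift.

Request:
step_arm(
  steps=[
    [1,[0,0,-0.005],0],
    [1,[0,0,-0.01],0],
    [1,[0,0,-0.02],0],
    [1,[0,0,-0.025],0],
    [1,[0,0,-0.025],0],
    [1,[0,0,-0.025],0],
    [1,[0,0,-0.025],0],
    [1,[0,0,-0.02],0],
    [1,[0,0,-0.015],0],
    [1,[0,0,0],0],
  ],
)

```text
clock: 5.23
eef_pos: [0.4474, -0.1338, 0.1972]
tcp_rot: [0.001, -0.69, 0.724, -0.003]
contact_force: [0.2, -0.1, 0.6]
grip_width: 0.006
```

```bash
cat > can.py <<'E'
from h import *
# pose of held blue can rel. to TCP, from side+scene camera: colour cloud near tcp
o=monitor.observe(); t=o["eef_pos"]
for n in("scene","side","wrist"):
    c=cam(n); h=cv2.cvtColor(c["pixels"],cv2.COLOR_RGB2HSV)
    p0=[]
    for nm,lo,hi in(("blue",(105,130,50),(128,255,255)),("white",(0,0,150),(180,60,255)),("yel",(18,120,100),(32,255,255))):
        m=cv2.inRange(h,lo,hi)>0; p=cloud(c,m); p=p[(np.linalg.norm(p[:,:2]-t[:2],axis=1)<.06)&(p[:,2]<t[2]+.042)&(p[:,2]>t[2]-.02)]
        if len(p)>5: print(n,nm,len(p),np.percentile(p,[3,50,97],axis=0).round(3).tolist())
E
python3 w.py 0.602 0.2045 0.19 10 w3.png; python3 can.py
```

```text
5.2333 [ 0.4474 -0.1338  0.1972] th -92.72 zaxis [ 0.007 -0.003 -1.   ] q [-0.53 -0.23  1.99  0.    1.37  1.08] grip 0.006 F [ 0.2 -0.1  0.6]
tool shift [-0.3453 -0.1383  0.0071] roll -102.72
side white 36 [[0.435, -0.142, 0.223], [0.437, -0.125, 0.233], [0.453, -0.119, 0.237]]
wrist white 183 [[0.454, -0.144, 0.224], [0.455, -0.131, 0.232], [0.456, -0.122, 0.237]]
```

View pics/w3.png

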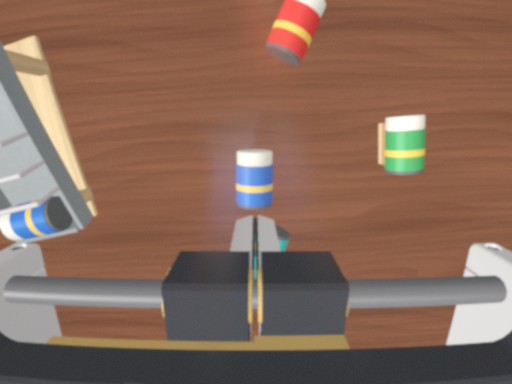

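The can stayed on its rest and the fingers slipped off it, so I misread the depth; the 34 mm was real. That suggests the fingertips were higher than the reported TCP. I'll measure the tips.

```bash
python3 - <<'E'
from h import *
o=monitor.observe(); t=o["eef_pos"]; print(t,o["clock"],o["tcp_rot"])
for n in("scene","side","wrist"):
    c=cam(n); p=cloud(c,np.ones((384,512),bool)); p=p[(np.linalg.norm(p[:,:2]-t[:2],axis=1)<.035)&(p[:,2]>.1)&(p[:,2]<.3)]
    print(n,len(p),"zlow",np.percentile(p[:,2],[0,1,5,20]).round(4))
    l=p[p[:,2]<p[:,2].min()+.015]; print("  tip xy",np.percentile(l[:,:2],[5,50,95],axis=0).round(4).tolist())
s=cam("side"); cv2.imwrite("pics/t1.png",cv2.resize(s["pixels"][100:230,230:380],None,fx=4.5,fy=4.5,interpolation=3)[...,::-1])
E
python3 f.py | head -4
```

```text
[ 0.44461976 -0.13238763  0.19157304] 5.4333 [-2.72220833e-04 -6.90076087e-01  7.23735702e-01  1.24681229e-03]
scene 277 zlow [0.2185 0.2214 0.2283 0.2384]
  tip xy [[0.4405, -0.1445], [0.4555, -0.1338], [0.4571, -0.1239]]
side 319 zlow [0.2222 0.2252 0.2305 0.2411]
  tip xy [[0.4343, -0.1401], [0.436, -0.1243], [0.4509, -0.1184]]
wrist 1731 zlow [0.2213 0.2238 0.2291 0.2413]
  tip xy [[0.4533, -0.1425], [0.4547, -0.1321], [0.4555, -0.1224]]
scene 608
can [ 0.4463 -0.1327 -0.0464 -0.0018] yawdeg -2.7 rms 0.0017
side 591
can [ 0.4455 -0.1329 -0.0726 -0.0006] yawdeg -4.2 rms 0.0016
```

View pics/t1.png

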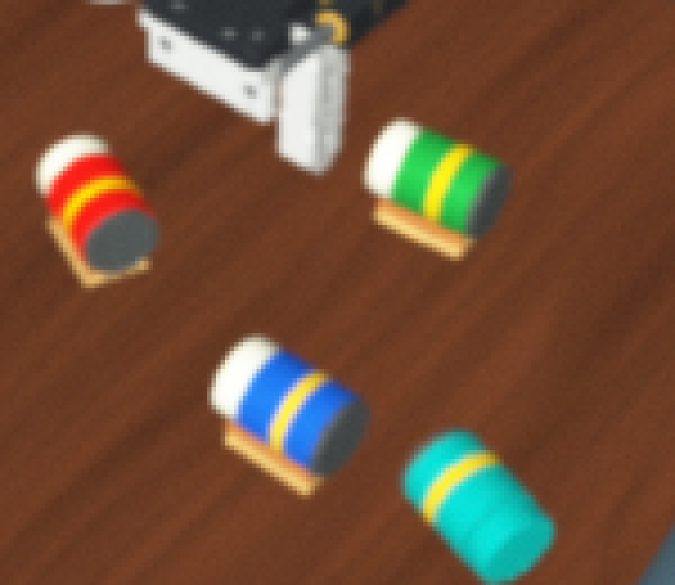

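The visible fingertips end at z ≈ 0.221 while the reported TCP is at 0.1916. The TCP therefore reads about 29 mm below the real tips. The can itself didn't move. I'll open and check whether this offset holds when open.

Request:
step_arm(
  steps=[
    [-1,[0,0,0],0],
    [-1,[0,0,0],0],
    [-1,[0,0,0],0],
    [-1,[0,0,0],0],
    [-1,[0,0,0],0],
    [-1,[0,0,0],0],
    [-1,[0,0,0],0],
    [-1,[0,0,0],0],
    [-1,[0,0,0],0],
    [-1,[0,0,0],0],
  ],
)

```text
clock: 6.57
eef_pos: [0.4455, -0.133, 0.1931]
tcp_rot: [-0.0, -0.69, 0.724, -0.0]
contact_force: [-0.6, 0.0, 0.1]
grip_width: 0.674
```

```bash
cat > tips.py <<'E'
from h import *
o=monitor.observe(); t=o["eef_pos"]; M=R.from_quat(o["tcp_rot"][[1,2,3,0]]).as_matrix(); print(t.round(4),o["clock"],"grip",o["grip_width"])
for n in("scene","side","wrist"):
    c=cam(n); p=cloud(c,np.ones((384,512),bool)); q=(p-t)@M  # tool frame
    for s in(1,-1):
        k=q[(q[:,0]*s>.0)&(abs(q[:,0])<.075)&(abs(q[:,1])<.03)&(q[:,2]>-.08)&(q[:,2]<.02)]
        if len(k)>20:
            print(n,s,len(k),"z tip(tool)",np.percentile(k[:,2],[98,99.5,100]).round(4)); l=k[k[:,2]>k[:,2].max()-.015]; print("    x",np.percentile(l[:,0],[3,97]).round(4),"y",np.percentile(l[:,1],[3,97]).round(4))
E
python3 tips.py
```

```text
[ 0.4455 -0.133   0.1931] 6.5667 grip 0.6743788960359993
scene 1 118 z tip(tool) [-0.0368 -0.0293 -0.0273]
    x [0.0323 0.0438] y [-0.0128  0.004 ]
scene -1 139 z tip(tool) [-0.0285 -0.0262 -0.0252]
    x [-0.0398 -0.0315] y [-0.0103  0.0058]
side 1 168 z tip(tool) [-0.0318 -0.029  -0.0288]
    x [0.0317 0.044 ] y [-0.0064  0.0108]
side -1 152 z tip(tool) [-0.0376 -0.0348 -0.0319]
    x [-0.0479 -0.0354] y [-0.0085  0.0106]
wrist 1 1163 z tip(tool) [-0.0321 -0.0303 -0.0283]
    x [0.0353 0.0457] y [-0.0104  0.0065]
wrist -1 1142 z tip(tool) [-0.0323 -0.0303 -0.0286]
    x [-0.0463 -0.0357] y [-0.0104  0.0067]
```

The offset holds: the tips sit 29 mm short of the reported TCP in all three cameras, and the opening gauge is linear after all. For tips at z ≈ 0.021 the reported TCP must be ≈ −0.008. I'll finish opening and descend most of the way, then verify against the can.

Request:
step_arm(
  steps=[
    [-1,[0,0,0],0],
    [-1,[0,0,0],0],
    [-1,[0,0,0.015],0],
    [-1,[0,0,0.025],0],
    [-1,[0,0,0.025],0],
    [-1,[0,0,0.025],0],
    [-1,[0,0,0.025],0],
    [-1,[0,0,0.02],0],
    [-1,[0,0,0.015],0],
    [-1,[0,0,0.01],0],
    [-1,[0,0,0.01],0],
    [-1,[0,0,0.01],0],
    [-1,[0,0,0],0],
  ],
)

```text
clock: 7.8
eef_pos: [0.4445, -0.1324, 0.0116]
tcp_rot: [-0.0, -0.69, 0.724, 0.001]
contact_force: [-0.4, 0.6, 0.7]
grip_width: 1.002
```

```bash
python3 w.py 0.446 -0.133 -0.008 -93 w4.png
python3 - <<'E'
from h import *
o=monitor.observe(); t=o["eef_pos"]; M=R.from_quat(o["tcp_rot"][[1,2,3,0]]).as_matrix()
c=cam("wrist"); p=cloud(c,np.ones((384,512),bool)); q=(p-t)@M
for s in(1,-1):
    k=q[(q[:,0]*s>.04)&(abs(q[:,0])<.07)&(abs(q[:,1])<.03)&(p[:,2]>.025)&(p[:,2]<.1)]; print(s,len(k),"tip z world",(t[2]-k[:,2].max()).round(4))
E
```

```text
7.8 [ 0.4445 -0.1324  0.0116] th -92.73 zaxis [-0.002  0.001 -1.   ] q [-0.53  0.04  2.13 -0.    0.98  1.08] grip 1.002 F [-0.4  0.6  0.7]
tool shift [ 0.0005 -0.0016  0.0195] roll 0.27
1 1602 tip z world 0.0419
-1 1614 tip z world 0.0408
```

View pics/w4.png

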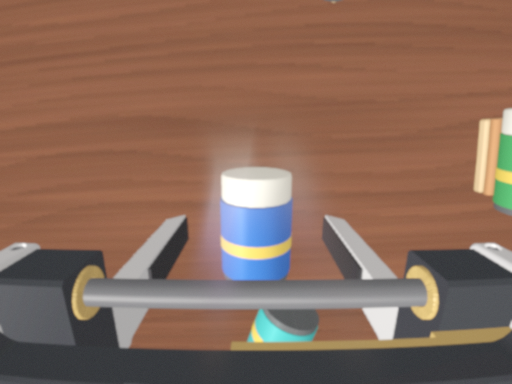

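The tips are at z 0.041, with the can centred at (256,222). I'll go down 20 mm more and close.

Request:
step_arm(
  steps=[
    [-1,[0,-0.001,0.008],0],
    [-1,[0,0,0.007],0],
    [-1,[0,0,0.005],0],
    [-1,[0,0,0],0],
    [0.2,[0,0,0],0],
    [1,[0,0,0],0],
    [1,[0,0,0],0],
    [1,[0,0,0],0],
    [1,[0,0,0],0],
    [1,[0,0,0],0],
    [1,[0,0,0],0],
    [1,[0,0,0],0],
    [1,[0,0,0],0],
    [1,[0,0,0],0],
    [1,[0,0,0],0],
  ],
  force=20,
)

```text
clock: 9.15
eef_pos: [0.4466, -0.1332, -0.0068]
tcp_rot: [-0.0, -0.69, 0.724, -0.0]
contact_force: [-0.4, -1.7, 0.4]
grip_width: 0.527
```

```bash
python3 w.py
```

```text
9.15 [ 0.4466 -0.1332 -0.0068] th -92.73 zaxis [ 0. -0. -1.] q [-0.53  0.08  2.13 -0.    0.94  1.08] grip 0.527 F [-0.4 -1.7  0.4]
```

The opening is now 0.527, or 49.5 mm, which matches the can's diameter. Lift.

Request:
step_arm(
  steps=[
    [1,[0,0,-0.005],0],
    [1,[0,0,-0.01],0],
    [1,[0,0,-0.02],0],
    [1,[0,0,-0.025],0],
    [1,[0,0,-0.025],0],
    [1,[0,0,-0.025],0],
    [1,[0,0,-0.025],0],
    [1,[0,0,-0.02],0],
    [1,[0,0,-0.015],0],
    [1,[0,0,0],0],
    [1,[0,0,0],0],
  ],
)

```text
clock: 10.07
eef_pos: [0.4467, -0.133, 0.1638]
tcp_rot: [0.0, -0.69, 0.724, -0.001]
contact_force: [-0.3, 0.5, -2.0]
grip_width: 0.522
```

```bash
python3 w.py 0.602 0.2045 0.165 10 w5.png; python3 can.py
```

```text
10.0667 [ 0.4467 -0.133   0.1638] th -92.73 zaxis [ 0.002 -0.001 -1.   ] q [-0.53 -0.19  2.03  0.    1.31  1.08] grip 0.522 F [-0.3  0.5 -2. ]
tool shift [-0.3445 -0.1391 -0.0012] roll -102.73
side blue 12 [[0.414, -0.108, 0.195], [0.419, -0.107, 0.2], [0.427, -0.104, 0.203]]
side white 31 [[0.436, -0.112, 0.194], [0.449, -0.103, 0.201], [0.481, -0.094, 0.204]]
side yel 7 [[0.433, -0.11, 0.191], [0.435, -0.107, 0.2], [0.437, -0.106, 0.203]]
wrist white 513 [[0.454, -0.166, 0.185], [0.482, -0.134, 0.198], [0.484, -0.099, 0.204]]
```

View pics/w5.png

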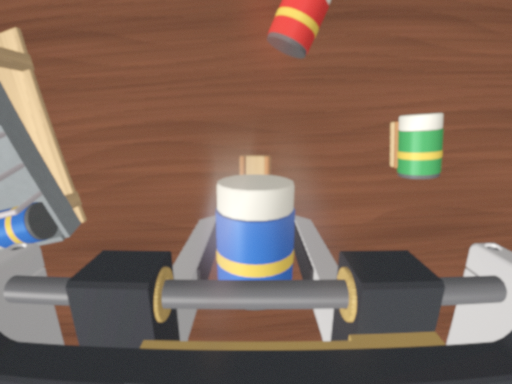

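The can is held level with its lid pointing away at (255,198), and the empty rest is at (255,163). Next: carry it to the chute, then roll.

Request:
step_arm(
  steps=[
    [1,[-0.0125,-0.005,0],0],
    [1,[-0.02,-0.008,0],0],
    [1,[-0.024,-0.01,0],0],
    [1,[-0.024,-0.01,0],0],
    [1,[-0.024,-0.01,0],0],
    [1,[-0.024,-0.01,0],0],
    [1,[-0.024,-0.01,0],0],
    [1,[-0.024,-0.01,0],0],
    [1,[-0.024,-0.01,0],0],
    [1,[-0.024,-0.01,0],0],
    [1,[-0.024,-0.01,0],0],
    [1,[-0.024,-0.01,0],0],
    [1,[-0.024,-0.01,0],0],
    [1,[-0.024,-0.008,0],0],
    [1,[-0.016,-0.005,0],0],
    [1,[-0.008,-0.003,0],0],
    [1,[0,0,0],0],
  ],
)

```text
clock: 11.68
eef_pos: [0.6013, 0.2056, 0.1616]
tcp_rot: [-0.001, -0.691, 0.723, 0.001]
contact_force: [-0.6, 0.6, -1.6]
grip_width: 0.528
```

Request:
step_arm(
  steps=[
    [1,[0,0,0],-3.7],
    [1,[0,0,0],-6],
    [1,[0,0,0],-6],
    [1,[0,0,0],-6],
    [1,[0,0,0],-6],
    [1,[0,0,0],-6],
    [1,[0,0,0],-6],
    [1,[0,0,0],-6],
    [1,[0,0,0],-6],
    [1,[0,0,0],-6],
    [1,[0,0,0],-6],
    [1,[0,0,0],-6],
    [1,[0,0,0],-6],
    [1,[0,0,0],-6],
    [1,[0,0,0],-6],
    [1,[0,0,0],-6],
    [1,[0,0,0],-6],
    [1,[0,0,0],-3],
    [1,[0,0,0],0],
  ],
)

```text
clock: 13.27
eef_pos: [0.6012, 0.2032, 0.1624]
tcp_rot: [0.0, 0.996, 0.087, -0.001]
contact_force: [0.9, -0.7, -2.0]
grip_width: 0.525
```

```bash
python3 w.py 0.602 0.2045 0.072 10 w6.png; python3 can.py
python3 - <<'E'
from h import *
c=cam("scene"); s=cam("side")
cv2.imwrite("pics/p1.png",np.hstack([cv2.resize(x,(390,330),interpolation=3) for x in (c["pixels"][80:210,210:360],s["pixels"][150:315,90:285])])[...,::-1])
E
```

```text
13.2667 [0.6012 0.2032 0.1624] th 9.94 zaxis [-0.001 -0.001 -1.   ] q [ 0.15  0.22  1.61 -0.    1.31 -0.03] grip 0.525 F [ 0.9 -0.7 -2. ]
tool shift [ 0.0012 -0.0012  0.0904] roll -0.06
side blue 11 [[0.574, 0.17, 0.199], [0.574, 0.213, 0.202], [0.581, 0.218, 0.204]]
side white 115 [[0.564, 0.201, 0.185], [0.589, 0.238, 0.198], [0.614, 0.243, 0.204]]
wrist white 460 [[0.568, 0.208, 0.187], [0.595, 0.239, 0.199], [0.633, 0.243, 0.204]]
```

View pics/w6.png

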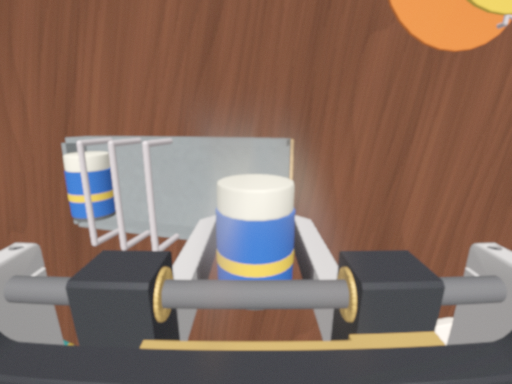

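View pics/p1.png

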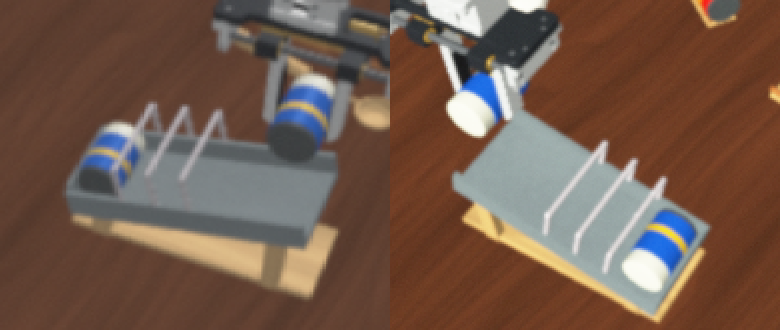

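Both lids point the same way (+y) and the can is aligned over the open end. I'll check the chute's edges with the wrist camera, which is closer, before lowering.

Run:
```python
from h import *
c=cam("wrist"); h=cv2.cvtColor(c["pixels"],cv2.COLOR_RGB2HSV)
p=cloud(c,(h[...,1]<70)); y=np.radians(10); r=p-[0.602,0.2045,0]
U=r[:,:2]@[np.cos(y),np.sin(y)];V=r[:,:2]@[-np.sin(y),np.cos(y)];Z=p[:,2]; fl=.085+np.tan(np.radians(14))*U; hh=Z-fl
m=(U>-.23)&(U<.06)&(abs(V)<.075)&(hh>-.01)&(hh<.035)&(Z<.15)
w=m&(hh>.019); 
for a in(-.2,-.15,-.1,-.06,-.02,.01):
    k=w&(U>a)&(U<a+.03); print(a,k.sum(),"V far",np.percentile(V[k&(V>0)],[5,50,95]).round(4) if (k&(V>0)).sum() else None,"V near",np.percentile(V[k&(V<0)],[5,50,95]).round(4) if (k&(V<0)).sum()>3 else None)
f=m&(abs(V)<.04)&(abs(hh)<.008); print("floor resid",np.median(hh[f]).round(4),f.sum()); k=m&(V>.03); print("Umax",np.percentile(U[k],[99,99.8]).round(4))
```

```text
-0.2 430 V far [0.0209 0.0319 0.0547] V near [-0.0553 -0.0501 -0.006 ]
-0.15 222 V far [0.05   0.054  0.0556] V near [-0.0551 -0.051  -0.0495]
-0.1 298 V far [0.0491 0.0521 0.055 ] V near [-0.0548 -0.0509 -0.0494]
-0.06 186 V far [0.0487 0.0516 0.0545] V near None
-0.02 190 V far [0.0492 0.0519 0.0541] V near None
0.01 140 V far [0.0488 0.0516 0.0544] V near None
floor resid -0.0008 7567
Umax [0.0327 0.0349]
```

The chute fit agrees to about 2 mm: walls at ±0.052, floor residual −0.8 mm. Lower by 88 mm.

Request:
step_arm(
  steps=[
    [1,[0.002,-0.001,0.01],0],
    [1,[0,0,0.015],0],
    [1,[0,0,0.015],0],
    [1,[0,0,0.012],0],
    [1,[0,0,0.01],0],
    [1,[0,0,0.008],0],
    [1,[0,0,0.007],0],
    [1,[0,0,0.006],0],
    [1,[0,0,0.005],0],
    [1,[0,0,0],0],
    [1,[0,0,0],0],
  ],
)

```text
clock: 14.53
eef_pos: [0.6036, 0.2058, 0.0751]
tcp_rot: [-0.0, 0.996, 0.087, 0.0]
contact_force: [-1.1, -0.3, -1.9]
grip_width: 0.523
```

```bash
python3 w.py 0.604 0.2045 0.072 10
python3 - <<'E'
from h import *
c=cam("scene"); s=cam("side")
cv2.imwrite("pics/p2.png",np.hstack([cv2.resize(x,(390,330),interpolation=3) for x in (c["pixels"][80:210,210:360],s["pixels"][150:315,90:285])])[...,::-1])
E
```

```text
14.5333 [0.6036 0.2058 0.0751] th 9.97 zaxis [ 0.  0. -1.] q [ 0.15  0.32  1.66  0.    1.16 -0.02] grip 0.523 F [-1.1 -0.3 -1.9]
tool shift [0.0001 0.0014 0.0031] roll -0.03
```

View pics/p2.png

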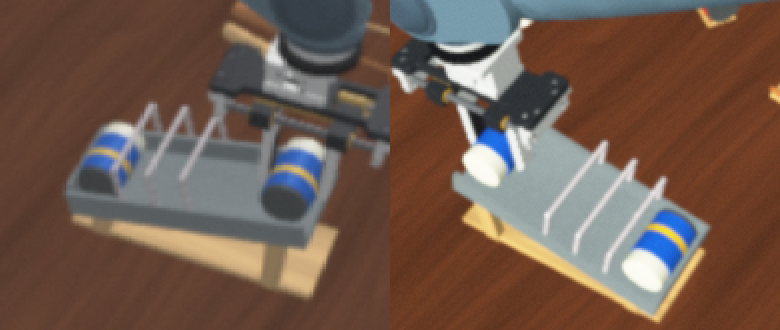

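The can is inside the chute walls, about 7 mm above its seat, with no contact force. I'll lower 4 mm more, open, then raise gently.

Request:
step_arm(
  steps=[
    [1,[0,0.001,0.002],0],
    [1,[0,0,0.002],0],
    [1,[0,0,0],0],
    [0.5,[0,0,0],0],
    [0,[0,0,0],0],
    [-0.5,[0,0,0],0],
    [-1,[0,0,0],0],
    [-1,[0,0,0],0],
    [-1,[0,0,0],0],
    [-1,[0,0,0],0],
    [-1,[0,0,0],0],
    [-1,[0,0,0],0],
    [-1,[0,0,0],0],
    [-1,[0,0,0],0],
  ],
)

```text
clock: 15.8
eef_pos: [0.6037, 0.2048, 0.071]
tcp_rot: [-0.0, 0.996, 0.087, -0.0]
contact_force: [-0.6, 0.5, 0.5]
grip_width: 0.999
```

```bash
python3 w.py w7.png
```

```text
15.8 [0.6037 0.2048 0.071 ] th 9.97 zaxis [-0.  0. -1.] q [ 0.15  0.33  1.66  0.    1.15 -0.02] grip 0.999 F [-0.6  0.5  0.5]
```

View pics/w7.png

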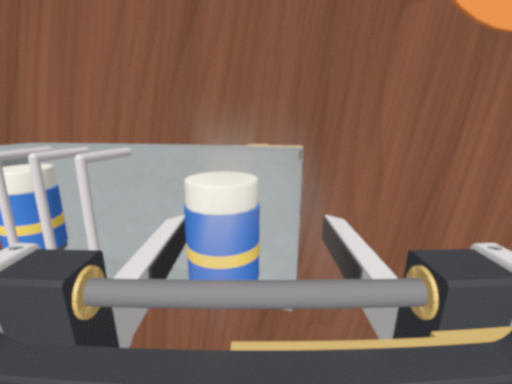

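The can (222,225) lies straight across the chute and rests against the open downhill finger. Raise.

Request:
step_arm(
  steps=[
    [-1,[0,0,-0.006],0],
    [-1,[0,0,-0.008],0],
    [-1,[0,0,-0.01],0],
    [-1,[0,0,-0.012],0],
    [-1,[0,0,-0.015],0],
    [-1,[0,0,-0.02],0],
    [-1,[0,0,-0.02],0],
    [-1,[0,0,-0.02],0],
    [-1,[0,0,-0.02],0],
    [-1,[0,0,-0.02],0],
    [-1,[0,0,-0.02],0],
    [-1,[0,0,-0.01],0],
    [-1,[0,0,0],0],
    [-1,[0,0,0],0],
    [-1,[0,0,0],0],
    [-1,[0,0,0],0],
    [-1,[0,0,0],0],
    [-1,[0,0,0],0],
    [-1,[0,0,0],0],
    [-1,[0,0,0],0],
  ],
)

```text
clock: 17.52
eef_pos: [0.6036, 0.2048, 0.2517]
tcp_rot: [0.0, 0.996, 0.087, -0.0]
contact_force: [0.4, 0.0, -0.3]
grip_width: 0.998
```

```bash
python3 w.py
python3 - <<'E'
from h import *
c=cam("scene"); s=cam("side"); 
cv2.imwrite("pics/p3.png",np.hstack([cv2.resize(x,(390,330),interpolation=3) for x in (c["pixels"][80:210,210:360],s["pixels"][150:315,90:285])])[...,::-1])
save(c,"end.png")
y=np.radians(10)
for n,c in(("scene",c),("side",s),("wrist",cam("wrist"))):
    h=cv2.cvtColor(c["pixels"],cv2.COLOR_RGB2HSV)
    for nm,lo,hi in(("blue",(105,130,50),(128,255,255)),("white",(0,0,150),(180,40,255))):
        p=cloud(c,cv2.inRange(h,lo,hi)>0); r=p-[.602,.2045,0]
        U=r[:,:2]@[np.cos(y),np.sin(y)];V=r[:,:2]@[-np.sin(y),np.cos(y)]
        for a,b,t in((-.22,-.177,"waiting"),(-.177,-.12,"loaded")):
            m=(U>a)&(U<b)&(abs(V)<.05)&(p[:,2]>.03)&(p[:,2]<.11)
            if m.sum()>10: print(n,nm,t,m.sum(),"U",np.percentile(U[m],[3,97]).round(3),"V",np.percentile(V[m],[3,97]).round(3),"Z",np.percentile(p[m,2],[3,97]).round(3))
E
python3 m.py | grep -E "turq|red|green"
```

```text
17.5167 [0.6036 0.2048 0.2517] th 9.97 zaxis [-0.001 -0.    -1.   ] q [ 0.15  0.17  1.51  0.    1.46 -0.02] grip 0.998 F [ 0.4  0.  -0.3]
scene blue waiting 82 U [-0.211 -0.186] V [-0.032  0.017] Z [0.078 0.087]
scene blue loaded 120 U [-0.174 -0.123] V [-0.031  0.016] Z [0.072 0.098]
scene white waiting 49 U [-0.211 -0.178] V [-0.014  0.035] Z [0.074 0.086]
scene white loaded 109 U [-0.176 -0.125] V [-0.031  0.047] Z [0.068 0.109]
side blue waiting 358 U [-0.219 -0.18 ] V [-0.033  0.017] Z [0.066 0.087]
side blue loaded 325 U [-0.174 -0.131] V [-0.032  0.018] Z [0.071 0.099]
side white waiting 366 U [-0.219 -0.179] V [-0.016  0.039] Z [0.033 0.084]
side white loaded 464 U [-0.174 -0.126] V [-0.049  0.044] Z [0.04  0.109]
wrist blue waiting 446 U [-0.211 -0.178] V [-0.031  0.017] Z [0.078 0.087]
wrist blue loaded 802 U [-0.176 -0.123] V [-0.03   0.018] Z [0.075 0.099]
wrist white waiting 539 U [-0.216 -0.178] V [-0.049  0.046] Z [0.034 0.086]
wrist white loaded 1128 U [-0.176 -0.124] V [-0.05   0.046] Z [0.042 0.109]
scene turq [156. 212.] 396 med [ 0.329 -0.149  0.045] min [ 0.296 -0.173  0.031] max [ 0.362 -0.121  0.05 ]
scene red [245. 282.] 348 med [ 0.627 -0.193  0.057] min [ 0.603 -0.214  0.045] max [ 0.651 -0.167  0.062]
scene green [151. 300.] 384 med [ 0.479 -0.346  0.058] min [ 0.455 -0.362  0.045] max [ 0.501 -0.323  0.062]
side turq [336. 212.] 647 med [ 0.32  -0.135  0.042] min [ 0.289 -0.163  0.01 ] max [ 0.363 -0.115  0.051]
side red [391.  12.] 888 med [ 0.588 -0.864  0.152] min [ 0.552 -0.903  0.101] max [ 0.661 -0.84   0.196]
side red [250. 142.] 232 med [ 0.628 -0.182  0.056] min [ 0.602 -0.243 -0.001] max [ 0.658 -0.16   0.063]
side green [328. 139.] 287 med [ 0.473 -0.324  0.054] min [ 0.45  -0.347  0.032] max [ 0.497 -0.313  0.063]
```

View pics/p3.png

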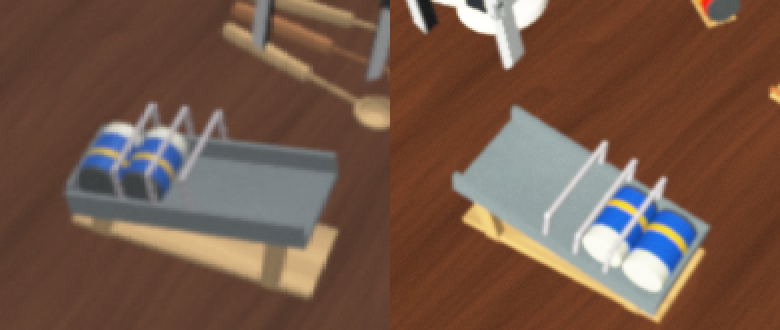

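The loaded can rests against the waiting can under the hoops, with both lids on +y. The other cans haven't moved and the arm is clear, so I'm handing in.

```bash
python3 -c "
from h import *
print(env.hand_in())"
```

```text
the job is handed in; nothing more can be done
None
```

The blue can is loaded: it rolled down the chute and rests under the hoops against the waiting can, with both white lids on the +y side. I handed the job in at about 18 s on the robot's clock.

- **First grasp missed:** The fingers closed on the upper part of the can and slipped off as I lifted. The can stayed on its rest, where a re-fit put its centre within 1 mm of before.
- **Cause:** All three cameras showed the real fingertips about 29 mm short of the reported TCP. I lowered the grasp by that amount, and the opening then read 49.5 mm, matching the can's diameter.
- **Placing:** I let the can go about 3 mm above its seat in the chute. It waited against the open finger until I raised the gripper, then rolled down by itself.
- **Last checks:** The loaded can is centred about 150 mm down the chute from the loading place, against the expected 151 mm. The red, green and turquoise cans read within about 2 mm of where they started, and the gripper is clear and touching nothing.
- **Disagreements:** The scene and side cameras differed by about 6 mm on the chute's position. The side camera's re-fit of the can's yaw after the slip also read 1.5° off the first one. Both were well inside the tolerances.

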